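Build the filings sieve stack on its stand

TASK

Set up the little sieve stack for grading metal filings on the grey round stand with the raised black ring: first the plain steel catch pan, then the red fine-mesh sieve, then the blue coarse-mesh sieve, and last the brass lid with the black knob. Build it on the stand piece by piece from the bottom up, each piece level and fully seated in the one below. Leave the green sieve and the two bits of carving wax where they are.

Things in the scene. Friction and masses are not known exactly. Their poses are not given: they have to be found in the camera images.
- stand: Fixed grey round base, 84 mm across and 12 mm thick, carrying a raised black ring 60 mm outside, 54 mm inside, its top 24 mm above the bench, that receives the spigot of the pan. Does not move. Origin on the bench under its centre, z up. With the pan seated, the pan's origin is 18 mm above the stand's.
- pan: Catch pan: plain bare steel, no mesh. Loose, round, 30 mm high, 0.11 kg. Below: tapered spigot 6 mm high (44 mm wide at foot, 51 at top), then a flat shoulder; frame above it 60 mm across. Top: 3 mm rim round a 54 mm recess 20 mm deep; the next piece's spigot drops in (1.5 mm play) until its shoulder is on the rim, its origin then 24 mm above this one's. Origin: centre of underside, z up.
- fine: Fine sieve: red rim, dense brass mesh. Loose, round, 30 mm high, 0.11 kg. Below: tapered spigot 6 mm high (44 mm wide at foot, 51 at top), then a flat shoulder; frame above it 60 mm across. Top: 3 mm rim round a 54 mm recess 11 mm deep; the next piece's spigot drops in (1.5 mm play) until its shoulder is on the rim, its origin then 24 mm above this one's. Origin: centre of underside, z up.
- coarse: Coarse sieve: blue rim, wide brass mesh. Loose, round, 30 mm high, 0.11 kg. Below: tapered spigot 6 mm high (44 mm wide at foot, 51 at top), then a flat shoulder; frame above it 60 mm across. Top: 3 mm rim round a 54 mm recess 11 mm deep; the next piece's spigot drops in (1.5 mm play) until its shoulder is on the rim, its origin then 24 mm above this one's. Origin: centre of underside, z up.
- lid: Lid: brass disc 60 mm across, from 6 to 14 mm above the underside, with an upright black cylindrical knob on its centre, 22 mm across, 24 mm high, top 38 mm above the underside. Below the disc a tapered spigot 6 mm high (44 mm wide at foot, 51 at top), on which it stands. Loose, 0.1 kg. Origin: centre of the underside, z up.
- spare: Green-rimmed sieve of middling mesh (6.5 mm pitch), same shape and size as the other sieves, not part of this stack: leave it where it is. Origin at the centre of the underside. 60 mm across, 30 mm high, loose.
- wax_tube: Bystander to leave alone: short purple carving-wax tube standing on end, 26 mm across, 28 mm high, loose. Origin at the centre of the underside.
- wax_block: Bystander to leave alone: small green carving-wax block, 28 x 22 x 18 mm high, loose. Origin at the centre of the underside.
Not all that is in view belongs to the job. What is shaped like the lid but pink or turquoise is not meant.

How it is judged:
By the outcome, as a careful person would: the job done as asked, in the order asked, and still so for the second after the job is handed in, with the robot touching nothing.
It also fails if it takes over 115 s, if anything falls off the work surface, if the arm or the gripper's body presses on something with over 40 N, if the wrist force passes 120 N, or if a joint passes its speed limit or range.

ROBOT

A 7-joint arm with a two-finger parallel gripper is mounted at the origin on the work surface. World frame = base frame: x ahead of the robot, y to its left, z up, the work surface at z = 0. Lengths are in m, angles in rad, forces in N, time in s.
With the tool pointing down it reaches from about 0.35 to 0.9 m from the base axis. Payload 19.9 kg.
Tool frame: the origin (TCP) lies at the very end of the fingers, on their centre line; the grasp point (between the pads) lies 19 mm behind it (bot.hold_point_z is the distance from the TCP to the grasp point, in m); z points along the fingers, y is the line along which they close (so a half turn about z gives the same grasp; the last joint's range is limited). The gripper opens to 85 mm and grips with 20 to 120 N. Pads are 22 mm wide; open, the fingers measure 114 mm over their backs; the gripper's body (76 mm by 85 mm) begins 54 mm behind the grasp point. The pads swing forward as they close: fully open they stand 13 mm farther back than shut.
Start: joints at [-0.042, 0.417, -0.01, 1.614, 0.005, 1.111, -0.053], TCP at [0.625, 0, 0.231] pointing down, gripper open.
Joint ranges: [-2.81, 2.81], [-0.39, 2.02], [-1.27, 1.25], [0.06, 2.57], [-1.19, 4.33], [0.19, 2], [-2.82, 2.82]. Speed limits (rad/s): [1.89, 1.89, 2.39, 2.39, 3.01, 3.01, 3.01].

INTERFACE

Orientations are given as [roll, pitch, yaw] about the fixed x, y, z axes, in that order (R = Rz(yaw) Ry(pitch) Rx(roll)).
In Python, from bench import get_obs, vision, job, spotter, bot gives the robot as it stands.
- The arm moves only by the shell command python3 -m inch 'ROWS' [FORCE]. ROWS is text: rows parted by semicolons, each of 7 numbers parted by spaces: the shift along the tool's x, y, z in cm, then the turn, a rotation vector about the tool's x, y, z in rad, then the finger opening in cm, from 0 to 8.54. A call has exactly 8 rows; each row shifts and turns the commanded pose from where the row before left it, along the tool's axes as they then stand; what a row does not reach is not made up. A row lasts 1/12 s, in which the tool goes at most 41.7 mm and 7.16 degrees, less where a joint would pass 70% of its speed; a pose out of reach is approached as far as the arm can. A call is refused whole if a number of a shift passes 4.17 or a number of a turn 0.125, either way. A call with a gripper value outside its range is refused whole. The fingers move at their own pace and stop on an object; FORCE is the grip in N (left out, the last holds). Time passes only in rows, so rows that do not move let the fingers close, or fill a call up. It gives the time, the measured TCP pose, the force, the opening and the grip force at its end, in the units of the state.
- get_obs(): the state, without advancing time (a new reading comes with each control period).
- vision.get_image(name): name is "scene" or "side" or "wrist"; returns a dict with "frame" (420x560x3 uint8, red, green, blue), "z_map" (420x560 float32, m along the optical axis (not along the pixel's ray), 0 where there is no reading), "fov_y" (degrees; the focal length in pixels is half the picture's height over the tangent of half this angle, whatever the lens; pixels are square), "cx", "cy" (the principal point, pixels), "extrinsics" (4x4, takes a point from world to camera coordinates). Camera axes: x right, y down, z forward; pixel columns grow to the right and rows downward; lengths in m; the calibration is good to about 2 mm. The wrist camera is an equidistant fisheye: a pixel r from the principal point sees the ray r / f radians off the axis. A picture is of the moment at which its call begins.
- job.sign_off(): hands the job in; it is judged then, once.
Trained networks look in a picture, given as the dict that the camera call returned (one of the last four; its "shot" number tells which), for a name from the list of things; names that differ only in an ending like _2 or _b are one class to them, and where a whole thing is asked for, a point or a joint stands for the part that bears it (a point fixed in the world has none). Each returns a list of dicts, best first, with "confidence" (0 to 1); they miss things now and then, are a little off and sometimes report something else, mostly with a low value. They report only what shows in the picture. A call takes as long as a camera call. They do not tell look-alikes from the thing itself.
- spotter.look_for(picture, label): "pixel" ([column, row] in pixels, amid what is visible of it).
- spotter.trace(picture, label): "region" (420x560 bool, what is visible of it) and "pixel" ([column, row] in pixels, amid what is visible of it).
- spotter.mark_of(picture, label): "pixel" ([column, row] in pixels: a listed point, or the origin of a listed thing).
The state is a dict: "time": time; "q": joint angles; "qvel": joint speeds; "tau": joint torques, N m; "tcp_pos": TCP position; "eef_rot": TCP orientation; "force": force on the tool from outside, world axes, zero at the start; "torque": the same for the moment, N m; "gripper_width": finger opening in m; "gripper_force": force on a finger pad.
Only numpy, scipy, OpenCV 4.12 (cv2) and the standard library are available. Lean on these libraries where they do the work, as an engineer would, in place of code of your own. Each camera call takes 0.05 s, during which the arm holds its last target. There are 200 camera calls.

## Working session

There is one attempt and no reset: what is moved stays moved. The work goes in short steps, Python scripts to look and compute and a shell command to move; the robot and the scene stay as the last step left them, time stands still between calls to the robot, and variables do not carry over. Pictures are saved under pics/ and viewed, at most 14 in all, crops included, and the job is handed in when it is done.

```bash
mkdir -p pics; ls; cat > h.py <<'E'
import numpy as np, cv2
from bench import get_obs, vision, job, spotter, bot
def ray(p,px):
    f=p["frame"].shape[0]/2/np.tan(np.radians(p["fov_y"])/2)
    return f
def cloud(p):
    f=ray(p,None); z=p["z_map"]; v,u=np.mgrid[:420,:560]
    P=np.stack([(u-p["cx"])*z/f,(v-p["cy"])*z/f,z],-1)
    T=np.linalg.inv(p["extrinsics"]); return P@T[:3,:3].T+T[:3,3]
def save(p,n): cv2.imwrite("pics/"+n,p["frame"][:,:,::-1])
E
python3 - <<'E'
from h import *
o=get_obs(); print({k:np.round(v,3) for k,v in o.items()})
for c in ["scene","side"]:
    p=vision.get_image(c); save(p,c+"0.png"); C=cloud(p)
    print(c,p["fov_y"],np.round(np.linalg.inv(p["extrinsics"])[:3,3],3))
    for n in ["stand","pan","fine","coarse","lid","spare","wax_tube","wax_block"]:
        for d in spotter.trace(p,n)[:3]:
            m=d["region"]&(p["z_map"]>0)
            if m.sum()<5: continue
            Q=C[m]; zt=np.percentile(Q[:,2],97); t=Q[Q[:,2]>zt-.005]
            print(n,round(d["confidence"],2),np.round(d["pixel"]),m.sum(),"ztop",round(zt,3),"ctr",np.round((t.max(0)+t.min(0))[:2]/2,3),"ext",np.round(np.ptp(t,0)[:2],3))
E
```

```text
pics
{'time': np.float64(0.0), 'q': array([-0.041,  0.418, -0.01 ,  1.614,  0.005,  1.111, -0.053]), 'qvel': array([ 0.001,  0.   ,  0.001, -0.   , -0.   , -0.   , -0.001]), 'tau': array([ 0.0000e+00, -8.6444e+01,  6.7900e-01, -4.3490e+01,  1.9000e-02,
        7.0000e-03,  0.0000e+00]), 'tcp_pos': array([ 0.625, -0.   ,  0.231]), 'eef_rot': array([-3.14 ,  0.   ,  1.571]), 'force': array([-0.154, -0.542, -0.118]), 'torque': array([-0.014, -0.016, -0.004]), 'gripper_force': np.float64(0.0), 'gripper_width': np.float64(0.085)}
scene 56.57926095209521 [0.987 0.101 0.517]
stand 0.61 [383. 194.] 1333 ztop 0.022 ctr [0.462 0.201] ext [0.06  0.059]
pan 0.63 [258. 178.] 805 ztop 0.029 ctr [ 0.466 -0.028] ext [0.059 0.057]
fine 0.72 [141. 226.] 1130 ztop 0.029 ctr [ 0.612 -0.206] ext [0.061 0.06 ]
coarse 0.63 [402. 264.] 1320 ztop 0.029 ctr [0.621 0.223] ext [0.058 0.058]
lid 0.88 [310. 161.] 586 ztop 0.037 ctr [0.398 0.062] ext [0.022 0.02 ]
lid 0.66 [248. 239.] 893 ztop 0.037 ctr [ 0.609 -0.022] ext [0.021 0.02 ]
lid 0.65 [185. 281.] 1125 ztop 0.037 ctr [ 0.7 -0.1] ext [0.021 0.021]
spare 0
[... 324 characters left out ...]
.198] ext [0.059 0.062]
pan 0.71 [252. 251.] 1109 ztop 0.031 ctr [ 0.463 -0.032] ext [0.059 0.06 ]
fine 0.82 [399. 270.] 1297 ztop 0.031 ctr [ 0.61  -0.208] ext [0.061 0.06 ]
coarse 0.73 [234. 154.] 572 ztop 0.031 ctr [0.619 0.221] ext [0.061 0.06 ]
lid 0.83 [379. 215.] 665 ztop 0.039 ctr [ 0.696 -0.103] ext [0.021 0.021]
lid 0.77 [312. 214.] 651 ztop 0.039 ctr [ 0.605 -0.025] ext [0.02  0.021]
lid 0.72 [189. 240.] 826 ztop 0.039 ctr [0.394 0.059] ext [0.021 0.023]
spare 0.6 [360. 331.] 1778 ztop 0.032 ctr [ 0.479 -0.241] ext [0.06  0.059]
wax_tube 0.79 [234. 193.] 233 ztop 0.03 ctr [0.528 0.113] ext [0.024 0.026]
wax_block 0.75 [327. 257.] 300 ztop 0.02 ctr [ 0.546 -0.115] ext [0.028 0.031]
```

View pics/scene0.png

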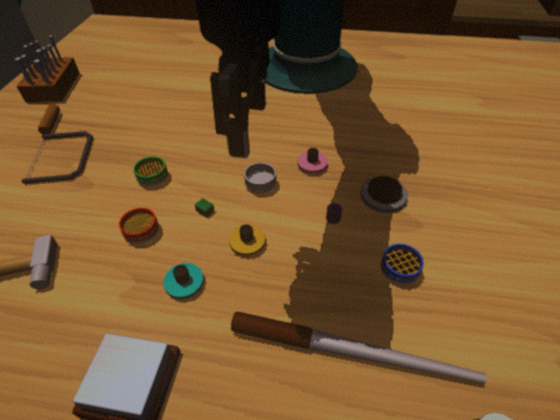

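View pics/side0.png

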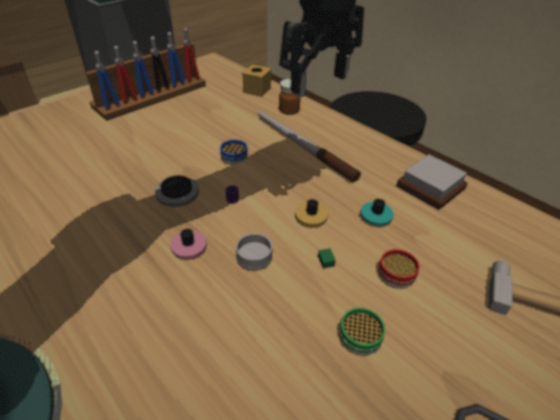

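The scene view shows the brass lid at (248,239), pink at (312,160), turquoise at (184,281), pan (260,178), red sieve (139,224), blue sieve (402,262) and stand (384,193). The side view agrees, with brass at (312,212). Both cameras agree to 2–4 mm, and the sizes match those given. I'll use the averages and start with the pan.

```bash
python3 -m inch '-.375 -2 1.9 0 0 0 8.5; -.375 -2 1.9 0 0 0 8.5; -.375 -2 1.9 0 0 0 8.5; -.375 -2 1.9 0 0 0 8.5; -.375 -2 1.9 0 0 0 8.5; -.375 -2 1.9 0 0 0 8.5; -.375 -2 1.9 0 0 0 8.5; -.375 -2 1.9 0 0 0 8.5' 40
python3 - <<'E'
from h import *
import time
p=vision.get_image("wrist"); save(p,"w1.png"); o=get_obs(); print(o["tcp_pos"],o["eef_rot"],p["fov_y"])
E
```

```text
time: 1.57
tcp_pos: [0.4641, -0.0301, 0.0788]
eef_rot: [3.141, 0.0, 1.571]
force: [0.8, 0.0, -0.7]
gripper_width: 0.0849
gripper_force: 0.0
[ 0.45884897 -0.03093893  0.07538445] [-3.13556722e+00  3.47700153e-04  1.57007494e+00] 65.70646984690485
```

```bash
python3 -m inch '0 0 1 0 0 0 8.5; 0 0 1 0 0 0 8.5; 0 0 1 0 0 0 8.5; 0 0 0 0 0 0 8.5; 0 0 0 0 0 0 8.5; 0 0 0 0 0 0 8.5; 0 0 0 0 0 0 8.5; 0 0 0 0 0 0 8.5'
python3 - <<'E'
from h import *
p=vision.get_image("wrist"); save(p,"w2.png"); print(get_obs()["tcp_pos"])
E
```

```text
time: 2.28
tcp_pos: [0.4653, -0.03, 0.0497]
eef_rot: [3.141, 0.0, 1.571]
force: [-0.5, 0.5, 0.3]
gripper_width: 0.0853
gripper_force: 0.0
[ 0.46530526 -0.02996873  0.04964526]
```

View pics/w2.png

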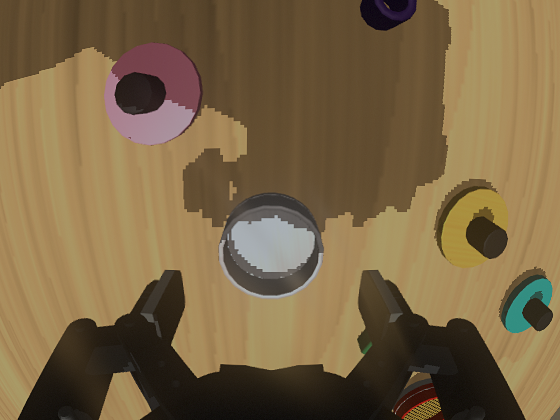

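The pan (270,245) is centred between the fingertips (180 and 365). I'll go down and close.

```bash
python3 -m inch '0 0 1 0 0 0 8.5; 0 0 1 0 0 0 8.5; 0 0 1 0 0 0 8.5; 0 0 .8 0 0 0 8.5; 0 0 .5 0 0 0 8.5; 0 0 0 0 0 0 8.5; 0 0 0 0 0 0 5; 0 0 0 0 0 0 5' 40;  python3 -m inch '0 0 0 0 0 0 5; 0 0 0 0 0 0 5; 0 0 0 0 0 0 5; 0 0 0 0 0 0 5; 0 0 0 0 0 0 5; 0 0 -.5 0 0 0 5; 0 0 -1 0 0 0 5; 0 0 -1 0 0 0 5' 40
python3 - <<'E'
from h import *
p=vision.get_image("wrist"); save(p,"w3.png"); p=vision.get_image("side"); save(p,"s3.png");
a=[cv2.imread("pics/w3.png")[120:],cv2.imread("pics/s3.png")[120:]]
cv2.imwrite("pics/c3.png",np.hstack([x[:, 80:480] for x in a]))
E
```

```text
time: 3.0
tcp_pos: [0.4651, -0.03, 0.0064]
eef_rot: [3.141, 0.0, 1.571]
force: [0.5, 0.0, -0.8]
gripper_width: 0.0633
gripper_force: 0.0
time: 3.67
tcp_pos: [0.4649, -0.03, 0.0323]
eef_rot: [-3.141, 0.0, 1.571]
force: [0.5, 0.3, -1.6]
gripper_width: 0.0589
gripper_force: 43.4
```

View pics/c3.png

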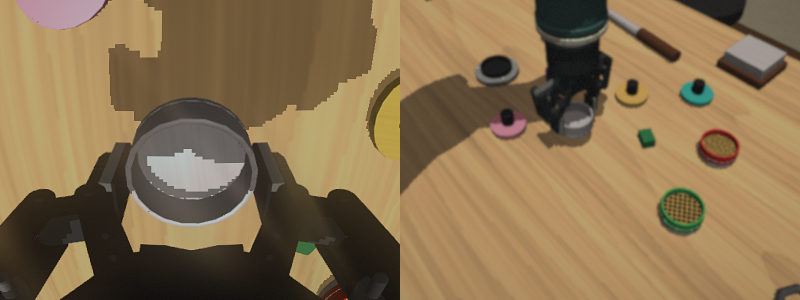

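The pan is held between the pads and off the bench. Now I'll lift it and carry it to the stand.

```bash
python3 -m inch '0 0 -1.5 0 0 0 5; 0 0 -2 0 0 0 5; 0 0 -2 0 0 0 5; 2 0 0 0 0 0 5; 2.5 -.05 0 0 0 0 5; 3 -.1 0 0 0 0 5; 3 -.1 0 0 0 0 5; 3 -.1 0 0 0 0 5' ;  python3 -m inch '3 -.1 0 0 0 0 5; 3 0 0 0 0 0 5; 2 0 0 0 0 0 5; 1.45 0 0 0 0 0 5; 0 0 1 0 0 0 5; 0 0 1 0 0 0 5; 0 0 0 0 0 0 5; 0 0 0 0 0 0 5' 40
python3 - <<'E'
from h import *
o=get_obs();print(o["tcp_pos"],o["force"])
for c in ["scene","side"]:
    p=vision.get_image(c); save(p,c+"4.png"); C=cloud(p)
    for n in ["stand","pan"]:
        for d in spotter.trace(p,n)[:1]:
            Q=C[d["region"]&(p["z_map"]>0)]; zt=np.percentile(Q[:,2],97); t=Q[Q[:,2]>zt-.005]
            print(c,n,round(d["confidence"],2),np.round(d["pixel"]),len(Q),"ztop",round(zt,3),"ctr",np.round((t.max(0)+t.min(0))[:2]/2,4),"ext",np.round(np.ptp(t,0)[:2],3))
p=vision.get_image("wrist"); save(p,"w4.png")
E
```

```text
time: 4.43
tcp_pos: [0.4613, 0.1063, 0.0866]
eef_rot: [3.141, -0.0, 1.57]
force: [-0.3, 0.3, -1.2]
gripper_width: 0.0587
gripper_force: 43.8
time: 5.1
tcp_pos: [0.4601, 0.1983, 0.0656]
eef_rot: [-3.14, 0.001, 1.57]
force: [0.3, -0.0, -1.6]
gripper_width: 0.0589
gripper_force: 43.8
[0.4600952  0.19829643 0.06557288] [ 0.27652049 -0.03549631 -1.58864093]
scene stand 0.56 [383. 196.] 1240 ztop 0.022 ctr [0.4647 0.2006] ext [0.056 0.059]
scene pan 0.77 [382. 167.] 420 ztop 0.088 ctr [0.4612 0.1984] ext [0.055 0.057]
side pan 0.83 [170. 163.] 748 ztop 0.09 ctr [0.4579 0.1975] ext [0.058 0.06 ]
```

View pics/w4.png

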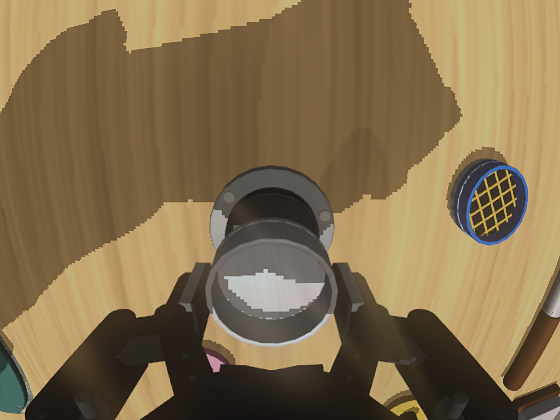

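The wrist view shows the pan (270,290) over the stand (271,225), and the measured offset is about 1–1.5 mm. I'll correct that and lower.

```bash
python3 -m inch '.15 .1 .8 0 0 0 5; 0 0 .8 0 0 0 5; 0 0 .8 0 0 0 5; 0 0 .6 0 0 0 5; 0 0 .4 0 0 0 5; 0 0 .3 0 0 0 5; 0 0 .2 0 0 0 5; 0 0 .1 0 0 0 5'; python3 -m inch '0 0 .1 0 0 0 5; 0 0 0 0 0 0 5; 0 0 0 0 0 0 5; 0 0 0 0 0 0 5; 0 0 0 0 0 0 5; 0 0 0 0 0 0 5; 0 0 0 0 0 0 5; 0 0 0 0 0 0 5'
```

```text
time: 6.12
tcp_pos: [0.4614, 0.201, 0.026]
eef_rot: [-3.141, 0.0, 1.571]
force: [-0.1, 0.6, -0.7]
gripper_width: 0.0583
gripper_force: 43.8
time: 6.78
tcp_pos: [0.4615, 0.201, 0.0253]
eef_rot: [3.142, -0.0, 1.571]
force: [0.8, -0.2, -1.0]
gripper_width: 0.0584
gripper_force: 43.8
```

```bash
python3 -m inch '0 0 .1 0 0 0 5; 0 0 0 0 0 0 5; 0 0 0 0 0 0 5; 0 0 0 0 0 0 8; 0 0 0 0 0 0 8; 0 0 0 0 0 0 8.5; 0 0 0 0 0 0 8.5; 0 0 0 0 0 0 8.5'; python3 -m inch '0 0 -.5 0 0 0 8.5; 0 0 -1 0 0 0 8.5; 0 0 -2 0 0 0 8.5; 0 0 -2 0 0 0 8.5; 0 0 -2 0 0 0 8.5; 0 0 -2 0 0 0 8.5; 0 0 0 0 0 0 8.5; 0 0 0 0 0 0 8.5'
cat >> h.py <<'E'
def meas(names,tag,cams=("scene","side")):
    o=get_obs(); print("t",round(float(o["time"]),2),"tcp",np.round(o["tcp_pos"],4))
    for c in cams:
        p=vision.get_image(c); save(p,c+tag+".png"); C=cloud(p)
        for n in names:
            for d in spotter.trace(p,n)[:3]:
                Q=C[d["region"]&(p["z_map"]>0)]
                if len(Q)<20: continue
                zt=np.percentile(Q[:,2],97); t=Q[Q[:,2]>zt-.005]
                # level check: plane through top rim points
                A=np.c_[t[:,:2]-t[:,:2].mean(0),np.ones(len(t))]; s=np.linalg.lstsq(A,t[:,2],rcond=None)[0]
                print(c,n,round(d["confidence"],2),np.round(d["pixel"]),len(Q),"ztop",round(zt,4),"ctr",np.round((t.max(0)+t.min(0))[:2]/2,4),"ext",np.round(np.ptp(t,0)[:2],3),"tilt",np.round(np.degrees(s[:2]),1))
E
python3 -c "
from h import *
meas(['pan','stand','fine'],'5')"
```

```text
time: 7.45
tcp_pos: [0.4614, 0.201, 0.0242]
eef_rot: [-3.141, 0.0, 1.571]
force: [-0.2, 0.3, 0.5]
gripper_width: 0.085
gripper_force: 0.0
time: 8.12
tcp_pos: [0.4621, 0.2013, 0.1209]
eef_rot: [3.139, -0.001, 1.571]
force: [0.6, 0.5, -0.3]
gripper_width: 0.0848
gripper_force: 0.0
t 8.12 tcp [0.4621 0.2013 0.1209]
scene pan 0.98 [388. 186.] 1004 ztop 0.0471 ctr [0.4625 0.202 ] ext [0.06  0.059] tilt [ 0.4 -0.2]
scene pan 0.74 [333. 212.] 253 ztop 0.0275 ctr [0.5309 0.1126] ext [0.027 0.023] tilt [-0.7 -1. ]
scene stand 0.65 [381. 200.] 748 ztop 0.0211 ctr [0.4718 0.2011] ext [0.04 0.06] tilt [-10.8   3.2]
scene fine 0.85 [141. 228.] 1092 ztop 0.0296 ctr [ 0.6125 -0.2053] ext [0.06  0.059] tilt [0.  0.7]
side pan 0.91 [173. 176.] 759 ztop 0.0494 ctr [0.4593 0.1993] ext [0.059 0.06 ] tilt [-0.5  0.1]
side stand 0.93 [178. 196.] 681 ztop 0.0252 ctr [0.4546 0.1896] ext [0.051 0.043] tilt [0.5 3. ]
side fine 0.81 [402. 270.] 1256 ztop 0.0313 ctr [ 0.6109 -0.2079] ext [0.061 0.06 ] tilt [-0.1 -0.2]
side fine 0.2 [328. 258.] 284 ztop 0.0202 ctr [ 0.546  -0.1151] ext [0.028 0.031] tilt [2.  0.6]
```

The pan is seated and level, with its rim at 48 mm as it should be. Next is the red sieve.

```bash
python3 -m inch '-2 .8 0 0 0 0 8.5; -3 1 0 0 0 0 8.5; -3 1 0 0 0 0 8.5; -3 1 0 0 0 0 8.5; -3 1 0 0 0 0 8.5; -3 1 0 0 0 0 8.5; -3 1 0 0 0 0 8.5; -3 1 0 0 0 0 8.5'; python3 -m inch '-3 1 0 0 0 0 8.5; -3 1 0 0 0 0 8.5; -3 1.2 0 0 0 0 8.5; -3 1.2 0 0 0 0 8.5; -3 1.2 1 0 0 0 8.5; -3 1.2 2 0 0 0 8.5; -2.8 1.3 2 0 0 0 8.5; 0 0 1 0 0 0 8.5';  python3 -m inch '0 0 0 0 0 0 8.5; 0 0 0 0 0 0 8.5; 0 0 0 0 0 0 8.5; 0 0 0 0 0 0 8.5; 0 0 0 0 0 0 8.5; 0 0 0 0 0 0 8.5; 0 0 0 0 0 0 8.5; 0 0 0 0 0 0 8.5'
```

```text
time: 9.18
tcp_pos: [0.5396, -0.0306, 0.1191]
eef_rot: [-3.141, 0.0, 1.571]
force: [1.0, 0.1, -0.1]
gripper_width: 0.085
gripper_force: 0.0
time: 9.85
tcp_pos: [0.62, -0.2433, 0.0565]
eef_rot: [-3.14, 0.002, 1.565]
force: [-0.5, -1.0, -0.6]
gripper_width: 0.0851
gripper_force: 0.0
time: 10.52
tcp_pos: [0.6206, -0.2369, 0.0596]
eef_rot: [3.141, 0.0, 1.571]
force: [0.5, 0.8, 0.5]
gripper_width: 0.085
gripper_force: 0.0
```

```bash
python3 -m inch '1.5 -.5 0 0 0 0 8.5; 1.5 -.44 0 0 0 0 8.5; 0 0 0 0 0 0 8.5; 0 0 1 0 0 0 8.5; 0 0 1.5 0 0 0 8.5; 0 0 1.5 0 0 0 8.5; 0 0 .9 0 0 0 8.5; 0 0 .42 0 0 0 8.5'; python3 -m inch '0 0 0 0 0 0 8.5; 0 0 0 0 0 0 8.5; 0 0 0 0 0 0 5; 0 0 0 0 0 0 5; 0 0 0 0 0 0 5; 0 0 0 0 0 0 5; 0 0 0 0 0 0 5; 0 0 0 0 0 0 5' 40;  python3 -m inch '0 0 -.5 0 0 0 5; 0 0 -1 0 0 0 5; 0 0 -2 0 0 0 5; 0 0 -2 0 0 0 5; 0 0 -2 0 0 0 5; 0 0 -2 0 0 0 5; 0 0 0 0 0 0 5; 0 0 0 0 0 0 5'; python3 -c "
from h import *
meas(['fine'],'6')"
```

```text
time: 11.18
tcp_pos: [0.6101, -0.2073, 0.0038]
eef_rot: [-3.139, -0.0, 1.57]
force: [-0.1, 0.1, -0.2]
gripper_width: 0.0851
gripper_force: 0.0
time: 11.85
tcp_pos: [0.6115, -0.2072, 0.0073]
eef_rot: [3.141, 0.0, 1.571]
force: [-4.6, 0.8, 8.6]
gripper_width: 0.0593
gripper_force: 41.0
time: 12.52
tcp_pos: [0.6118, -0.2072, 0.1029]
eef_rot: [3.139, 0.001, 1.571]
force: [-0.1, -0.7, -1.9]
gripper_width: 0.0589
gripper_force: 43.3
t 12.52 tcp [ 0.6118 -0.2072  0.1029]
scene fine 0.65 [131. 183.] 942 ztop 0.1248 ctr [ 0.6115 -0.2024] ext [0.06  0.052] tilt [0.1 0.7]
side fine 0.84 [421. 229.] 793 ztop 0.1247 ctr [ 0.6109 -0.2195] ext [0.058 0.037] tilt [ 1.2 -2.7]
```

```bash
python3 -m inch '1.8 -1 0 0 0 0 5; 3 -1 0 0 0 0 5; 3 -1 0 0 0 0 5; 3 -1 0 0 0 0 5; 3 -1 0 0 0 0 5; 3 -1 0 0 0 0 5; 3 -1 0 0 0 0 5; 3 -1 0 0 0 0 5'; python3 -m inch '3 -1 0 0 0 0 5; 3 -1 0 0 0 0 5; 3 -1 0 0 0 0 5; 3 -1 0 0 0 0 5; 3 -1 0 0 0 0 5; 2 -1 0 0 0 0 5; 1 -1 0 0 0 0 5; 0 0 0 0 0 0 5'; python3 -m inch '0 0 .5 0 0 0 5; 0 0 .5 0 0 0 5; 0 0 .5 0 0 0 5; 0 0 .5 0 0 0 5; 0 0 0 0 0 0 5; 0 0 0 0 0 0 5; 0 0 0 0 0 0 5; 0 0 0 0 0 0 5'; python3 -c "
from h import *
meas(['fine','pan'],'7')"
```

```text
time: 13.38
tcp_pos: [0.53, 0.0222, 0.1005]
eef_rot: [-3.141, 0.0, 1.571]
force: [1.2, -0.4, -0.6]
gripper_width: 0.0589
gripper_force: 43.3
time: 14.05
tcp_pos: [0.4589, 0.2036, 0.1005]
eef_rot: [-3.14, -0.0, 1.575]
force: [0.4, 0.7, -0.6]
gripper_width: 0.0588
gripper_force: 43.3
time: 14.72
tcp_pos: [0.4613, 0.201, 0.0812]
eef_rot: [3.141, -0.0, 1.571]
force: [-1.0, -0.7, -1.5]
gripper_width: 0.0586
gripper_force: 43.3
t 14.72 tcp [0.4613 0.201  0.0812]
scene fine 0.66 [387. 162.] 469 ztop 0.1029 ctr [0.4789 0.2002] ext [0.09  0.056] tilt [8.7 2.7]
scene fine 0.59 [151. 172.] 846 ztop 0.0294 ctr [ 0.4816 -0.2387] ext [0.06 0.06] tilt [0.1 0. ]
scene pan 0.89 [387. 187.] 794 ztop 0.0467 ctr [0.467 0.202] ext [0.05  0.058] tilt [ 0.4 -0.1]
side fine 0.88 [173. 152.] 766 ztop 0.1051 ctr [0.4593 0.199 ] ext [0.059 0.06 ] tilt [-0.5  0.2]
side pan 0.78 [172. 177.] 690 ztop 0.0491 ctr [0.4587 0.1988] ext [0.057 0.059] tilt [-2.  -0.7]
```

The side camera puts the red sieve within 0.3 mm of the pan's axis. I'll lower it and release.

```bash
python3 -m inch '0 0 .8 0 0 0 5; 0 0 .8 0 0 0 5; 0 0 .5 0 0 0 5; 0 0 .4 0 0 0 5; 0 0 .3 0 0 0 5; 0 0 .2 0 0 0 5; 0 0 .1 0 0 0 5; 0 0 .1 0 0 0 5'; python3 -m inch '0 0 0 0 0 0 5; 0 0 0 0 0 0 5; 0 0 0 0 0 0 5; 0 0 0 0 0 0 5; 0 0 0 0 0 0 8.5; 0 0 0 0 0 0 8.5; 0 0 0 0 0 0 8.5; 0 0 0 0 0 0 8.5'; python3 -m inch '0 0 0 0 0 0 8.5; 0 0 -1 0 0 0 8.5; 0 0 -2 0 0 0 8.5; 0 0 -2 0 0 0 8.5; 0 0 -2 0 0 0 8.5; 0 0 -1 0 0 0 8.5; 0 0 0 0 0 0 8.5; 0 0 0 0 0 0 8.5'; python3 -c "
from h import *
meas(['fine','pan','coarse'],'8')"
```

```text
time: 15.68
tcp_pos: [0.4611, 0.201, 0.0491]
eef_rot: [3.142, 0.0, 1.571]
force: [-5.8, -2.0, 20.2]
gripper_width: 0.0592
gripper_force: 45.1
time: 16.35
tcp_pos: [0.4611, 0.201, 0.049]
eef_rot: [-3.142, 0.0, 1.571]
force: [0.6, 0.7, 0.0]
gripper_width: 0.0851
gripper_force: 0.0
time: 17.02
tcp_pos: [0.4612, 0.2011, 0.1294]
eef_rot: [3.141, -0.0, 1.571]
force: [1.0, -0.3, 0.2]
gripper_width: 0.0847
gripper_force: 0.0
t 17.02 tcp [0.4612 0.2011 0.1294]
scene fine 0.65 [392. 170.] 1010 ztop 0.0709 ctr [0.4617 0.2016] ext [0.062 0.059] tilt [-0.1  0.2]
scene pan 0.89 [386. 193.] 345 ztop 0.046 ctr [0.4805 0.2007] ext [0.025 0.054] tilt [ 0.9 -1. ]
scene coarse 0.72 [401. 266.] 1330 ztop 0.0291 ctr [0.6211 0.2236] ext [0.06  0.059] tilt [ 0.3 -0.1]
side fine 0.85 [172. 169.] 804 ztop 0.0735 ctr [0.4581 0.1997] ext [0.058 0.062] tilt [-0.2  0.1]
side pan 0.82 [176. 187.] 305 ztop 0.047 ctr [0.4537 0.1838] ext [0.048 0.029] tilt [-0.4 -1.5]
side coarse 0.62 [234. 152.] 551 ztop 0.0313 ctr [0.6175 0.2207] ext [0.058 0.06 ] tilt [ 0.2 -0.4]
side coarse 0.42 [361. 330.] 1733 ztop 0.0312 ctr [ 0.4786 -0.2411] ext [0.06  0.059] tilt [-0.2 -0.1]
```

The red sieve is seated, with its rim at 72 mm and level. Next is the blue sieve.

```bash
python3 -m inch '.3 2.5 0 0 0 0 8.5; .4 2.8 0 0 0 0 8.5; .4 2.8 0 0 0 0 8.5; .4 2.8 0 0 0 0 8.5; .3 2.5 1.5 0 0 0 8.5; .3 2.4 2 0 0 0 8.5; 0 0 2 0 0 0 8.5; 0 0 1.5 0 0 0 8.5'; python3 -m inch '0 0 0 0 0 0 8.5; 0 0 0 0 0 0 8.5; 0 0 0 0 0 0 8.5; 0 0 0 0 0 0 8.5; 0 0 0 0 0 0 8.5; 0 0 0 0 0 0 8.5; 0 0 0 0 0 0 8.5; 0 0 0 0 0 0 8.5'
```

```text
time: 18.08
tcp_pos: [0.6194, 0.2216, 0.0566]
eef_rot: [-3.14, 0.001, 1.57]
force: [0.0, -0.1, -0.0]
gripper_width: 0.0851
gripper_force: 0.0
time: 18.75
tcp_pos: [0.6192, 0.222, 0.0594]
eef_rot: [3.141, -0.0, 1.571]
force: [-0.6, 0.5, 0.4]
gripper_width: 0.085
gripper_force: 0.0
```

```bash
python3 -m inch '0 0 1.2 0 0 0 8.5; 0 0 1.2 0 0 0 8.5; 0 0 1.2 0 0 0 8.5; 0 0 .8 0 0 0 8.5; 0 0 .5 0 0 0 8.5; 0 0 .25 0 0 0 8.5; 0 0 0 0 0 0 8.5; 0 0 0 0 0 0 8.5'; python3 -m inch '0 0 0 0 0 0 5; 0 0 0 0 0 0 5; 0 0 0 0 0 0 5; 0 0 0 0 0 0 5; 0 0 0 0 0 0 5; 0 0 0 0 0 0 5; 0 0 -.5 0 0 0 5; 0 0 -1 0 0 0 5' 40;  python3 -m inch '0 0 -2 0 0 0 5; 0 0 -2 0 0 0 5; 0 0 -2 0 0 0 5; 0 0 -2 0 0 0 5; 0 0 -2 0 0 0 5; 0 0 -1 0 0 0 5; 0 0 0 0 0 0 5; 0 0 0 0 0 0 5'; python3 -c "
from h import *
meas(['coarse'],'9')"
```

```text
time: 19.42
tcp_pos: [0.6192, 0.2221, 0.0077]
eef_rot: [3.141, -0.0, 1.571]
force: [-0.8, -0.1, -0.5]
gripper_width: 0.085
gripper_force: 0.0
time: 20.08
tcp_pos: [0.6184, 0.2218, 0.0223]
eef_rot: [-3.14, 0.001, 1.571]
force: [0.3, -0.2, -0.7]
gripper_width: 0.0581
gripper_force: 43.2
time: 20.75
tcp_pos: [0.6191, 0.222, 0.1326]
eef_rot: [3.141, -0.0, 1.571]
force: [-0.6, 0.2, -2.0]
gripper_width: 0.0579
gripper_force: 43.3
t 20.75 tcp [0.6191 0.222  0.1326]
scene coarse 0.6 [411. 209.] 860 ztop 0.1529 ctr [0.6229 0.2137] ext [0.063 0.04 ] tilt [ 0.1 -2.4]
side coarse 0.81 [232. 101.] 534 ztop 0.1539 ctr [0.6177 0.2205] ext [0.057 0.06 ] tilt [ 0.8 -0.8]
```

```bash
python3 -m inch '-.3 -2 0 0 0 0 5; -.4 -2.8 0 0 0 0 5; -.4 -2.8 0 0 0 0 5; -.4 -2.8 0 0 0 0 5; -.3 -2.5 0 0 0 0 5; -.3 -2 0 0 0 0 5; 0 -.9 0 0 0 0 5; 0 0 0 0 0 0 5'; python3 -m inch '0 0 .5 0 0 0 5; 0 0 .5 0 0 0 5; 0 0 .5 0 0 0 5; 0 0 .5 0 0 0 5; 0 0 .5 0 0 0 5; 0 0 0 0 0 0 5; 0 0 0 0 0 0 5; 0 0 0 0 0 0 5'; python3 -c "
from h import *
meas(['coarse','fine'],'10')
p=vision.get_image('wrist'); save(p,'w10.png')
a=[cv2.imread('pics/w10.png')[120:],cv2.imread('pics/side10.png')[60:360]]
cv2.imwrite('pics/c10.png',np.hstack([a[0][:, 80:480],a[1][:,:400]]))"
```

```text
time: 21.62
tcp_pos: [0.4596, 0.2011, 0.1323]
eef_rot: [-3.141, 0.0, 1.572]
force: [0.7, 0.5, -0.4]
gripper_width: 0.0582
gripper_force: 43.4
time: 22.28
tcp_pos: [0.4612, 0.201, 0.1076]
eef_rot: [-3.142, 0.0, 1.571]
force: [0.2, 0.4, -0.7]
gripper_width: 0.0581
gripper_force: 43.4
t 22.28 tcp [0.4612 0.201  0.1076]
scene coarse 0.91 [391. 149.] 554 ztop 0.1288 ctr [0.4797 0.2026] ext [0.088 0.058] tilt [15.3 -0.1]
scene fine 0.7 [392. 175.] 911 ztop 0.0708 ctr [0.4655 0.2017] ext [0.056 0.059] tilt [ 1.5 -2.2]
side coarse 0.55 [167. 143.] 777 ztop 0.1306 ctr [0.4599 0.1998] ext [0.059 0.061] tilt [-0.2 -0. ]
side fine 0.85 [174. 169.] 825 ztop 0.0734 ctr [0.4588 0.1983] ext [0.058 0.059] tilt [ 0.2 -1.4]
side fine 0.55 [175. 186.] 313 ztop 0.0481 ctr [0.455  0.1844] ext [0.05  0.032] tilt [-1.5 -1.5]
```

View pics/c10.png

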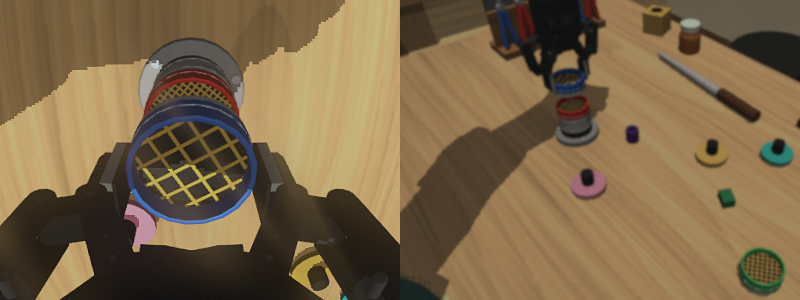

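The blue sieve is level above the stack and concentric to about 1 mm. I'll lower it.

```bash
python3 -m inch '0 -.05 .8 0 0 0 5; 0 0 .8 0 0 0 5; 0 0 .6 0 0 0 5; 0 0 .4 0 0 0 5; 0 0 .3 0 0 0 5; 0 0 .2 0 0 0 5; 0 0 .2 0 0 0 5; 0 0 .1 0 0 0 5'; python3 -m inch '0 0 0 0 0 0 5; 0 0 0 0 0 0 5; 0 0 0 0 0 0 5; 0 0 0 0 0 0 5; 0 0 0 0 0 0 8.5; 0 0 0 0 0 0 8.5; 0 0 0 0 0 0 8.5; 0 0 0 0 0 0 8.5'; python3 -m inch '0 0 0 0 0 0 8.5; 0 0 -1 0 0 0 8.5; 0 0 -2 0 0 0 8.5; 0 0 -2 0 0 0 8.5; 0 0 -2 0 0 0 8.5; 0 0 -1 0 0 0 8.5; 0 0 0 0 0 0 8.5; 0 0 0 0 0 0 8.5'; python3 -c "
from h import *
meas(['coarse','lid'],'11')"
```

```text
time: 23.3
tcp_pos: [0.4608, 0.2011, 0.0742]
eef_rot: [3.141, -0.0, 1.571]
force: [-10.0, -4.1, 34.9]
gripper_width: 0.0583
gripper_force: 46.7
time: 23.97
tcp_pos: [0.4606, 0.201, 0.0735]
eef_rot: [-3.142, -0.0, 1.571]
force: [0.1, 0.2, -1.1]
gripper_width: 0.0849
gripper_force: 0.0
time: 24.63
tcp_pos: [0.4607, 0.201, 0.1538]
eef_rot: [3.141, -0.0, 1.571]
force: [0.1, 0.2, 0.0]
gripper_width: 0.0848
gripper_force: 0.0
t 24.63 tcp [0.4607 0.201  0.1538]
scene coarse 0.78 [393. 165.] 1020 ztop 0.0949 ctr [0.4618 0.2025] ext [0.061 0.058] tilt [0.2 0. ]
scene lid 0.94 [312. 161.] 560 ztop 0.037 ctr [0.3986 0.0623] ext [0.021 0.02 ] tilt [-5.7  0.2]
scene lid 0.68 [245. 240.] 905 ztop 0.0371 ctr [ 0.6083 -0.0221] ext [0.021 0.021] tilt [-3.5 -0.8]
scene lid 0.62 [185. 282.] 1156 ztop 0.0374 ctr [ 0.6993 -0.0998] ext [0.02 0.02] tilt [-3.7 -3.2]
side coarse 0.66 [177. 184.] 332 ztop 0.0504 ctr [0.4535 0.1819] ext [0.048 0.026] tilt [ -4.6 -11.2]
side coarse 0.58 [171. 158.] 810 ztop 0.0974 ctr [0.4579 0.1997] ext [0.058 0.061] tilt [-0.1  0.1]
side lid 0.97 [315. 216.] 675 ztop 0.0391 ctr [ 0.605  -0.0252] ext [0.02  0.019] tilt [5.6 2.8]
side lid 0.92 [189. 243.] 855 ztop 0.0393 ctr [0.3947 0.0599] ext [0.022 0.022] tilt [4.  5.3]
side lid 0.78 [378. 212.] 669 ztop 0.0392 ctr [ 0.6964 -0.1027] ext [0.021 0.02 ] tilt [3.6 2.4]
```

The blue sieve is seated, with its rim at 96 mm and level. Now the brass lid at (0.607, -0.024).

```bash
python3 -m inch '-2.5 1.6 0 0 0 0 8.5; -2.8 1.9 0 0 0 0 8.5; -2.8 1.9 0 0 0 0 8.5; -2.8 1.9 0 0 0 0 8.5; -2.8 1.9 0 0 0 0 8; -2.8 1.9 0 0 0 0 7; -2.8 1.9 1 0 0 0 6; -2.8 1.2 2 0 0 0 5.5'; python3 -m inch '-.4 .4 2 0 0 0 5; 0 0 2 0 0 0 5; 0 0 0 0 0 0 5; 0 0 0 0 0 0 5; 0 0 0 0 0 0 5; 0 0 0 0 0 0 5; 0 0 0 0 0 0 5; 0 0 0 0 0 0 5'; python3 -c "
from h import *
print(get_obs()['gripper_width'])
p=vision.get_image('wrist'); save(p,'w12.png')"
```

```text
time: 25.6
tcp_pos: [0.6051, -0.0216, 0.1246]
eef_rot: [3.138, 0.0, 1.571]
force: [1.2, -0.2, 0.3]
gripper_width: 0.0551
gripper_force: 0.0
time: 26.27
tcp_pos: [0.607, -0.0238, 0.0845]
eef_rot: [3.14, -0.0, 1.571]
force: [-0.1, 0.5, -0.1]
gripper_width: 0.0497
gripper_force: 0.0
0.04967093034802018
```

View pics/w12.png

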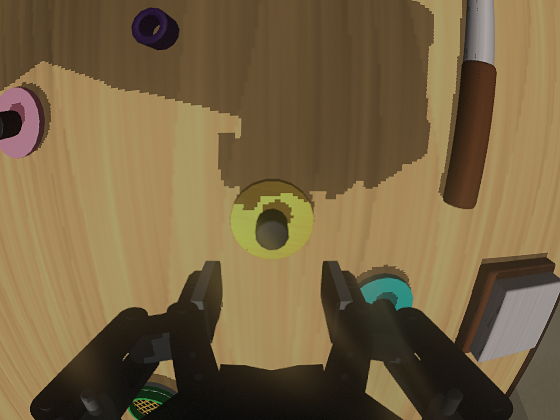

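The brass lid's knob (272,232) is centred between the fingers (218 and 323). I'll go down and grip the knob.

```bash
python3 -m inch '0 0 1.5 0 0 0 5; 0 0 1.5 0 0 0 5; 0 0 1.5 0 0 0 5; 0 0 1 0 0 0 5; 0 0 .7 0 0 0 5; 0 0 .35 0 0 0 5; 0 0 .2 0 0 0 5; 0 0 0 0 0 0 5'; python3 -m inch '0 0 0 0 0 0 5; 0 0 0 0 0 0 5; 0 0 0 0 0 0 1; 0 0 0 0 0 0 1; 0 0 0 0 0 0 1; 0 0 0 0 0 0 1; 0 0 0 0 0 0 1; 0 0 0 0 0 0 1' 40;  python3 -m inch '0 0 0 0 0 0 1; 0 0 -1 0 0 0 1; 0 0 -2.5 0 0 0 1; 0 0 -3 0 0 0 1; 0 0 -3 0 0 0 1; 0 0 -3 0 0 0 1; 0 0 -2 0 0 0 1; 0 0 0 0 0 0 1'; python3 -c "
from h import *
meas(['lid'],'13',('side',))"
```

```text
time: 26.98
tcp_pos: [0.6067, -0.024, 0.0162]
eef_rot: [3.141, 0.0, 1.571]
force: [-0.2, 0.3, 0.2]
gripper_width: 0.0503
gripper_force: 0.0
time: 27.65
tcp_pos: [0.6067, -0.024, 0.0165]
eef_rot: [3.141, 0.0, 1.571]
force: [-1.5, 0.5, 5.9]
gripper_width: 0.0203
gripper_force: 38.9
time: 28.32
tcp_pos: [0.6085, -0.0241, 0.1664]
eef_rot: [3.135, -0.0, 1.571]
force: [0.6, -0.1, -0.9]
gripper_width: 0.0201
gripper_force: 39.3
t 28.32 tcp [ 0.6085 -0.0241  0.1664]
side lid 0.98 [324. 147.] 563 ztop 0.188 ctr [ 0.6083 -0.0293] ext [0.015 0.011] tilt [ 0.3 18.3]
side lid 0.77 [376. 213.] 708 ztop 0.0391 ctr [ 0.6973 -0.103 ] ext [0.024 0.021] tilt [5.5 4.5]
side lid 0.63 [188. 244.] 814 ztop 0.0395 ctr [0.395  0.0593] ext [0.021 0.022] tilt [1.6 3.8]
```

```bash
python3 -m inch '1.5 -1 0 0 0 0 1; 2.8 -1.8 0 0 0 0 1; 2.8 -1.8 0 0 0 0 1; 2.8 -1.8 0 0 0 0 1; 2.8 -1.8 0 0 0 0 1; 2.8 -1.8 0 0 0 0 1; 2.8 -1.8 0 0 0 0 1; 2.2 -1.5 0 0 0 0 1'; python3 -m inch '1.5 -1 0 0 0 0 1; .5 -.3 0 0 0 0 1; 0 0 .5 0 0 0 1; 0 0 .5 0 0 0 1; 0 0 .5 0 0 0 1; 0 0 .5 0 0 0 1; 0 0 0 0 0 0 1; 0 0 0 0 0 0 1'; python3 -c "
from h import *
p=vision.get_image('wrist'); save(p,'w14.png')
meas(['lid','coarse'],'14')
a=[cv2.imread('pics/scene14.png')[60:360,200:],cv2.imread('pics/side14.png')[60:360]]
a=[cv2.resize(a[0][40:190,100:300],(400,300)),cv2.resize(a[1][20:170,80:280],(400,300))]
cv2.imwrite('pics/c14.png',np.hstack(a))"
```

```text
time: 29.08
tcp_pos: [0.4714, 0.1828, 0.1602]
eef_rot: [-3.14, 0.0, 1.572]
force: [-0.1, 0.1, -1.8]
gripper_width: 0.0207
gripper_force: 39.4
time: 29.75
tcp_pos: [0.4607, 0.2004, 0.1406]
eef_rot: [-3.141, 0.001, 1.57]
force: [0.3, -0.1, -1.7]
gripper_width: 0.0203
gripper_force: 39.4
t 29.8 tcp [0.4608 0.2006 0.1409]
scene lid 0.95 [184. 281.] 1152 ztop 0.0373 ctr [ 0.6995 -0.1   ] ext [0.022 0.021] tilt [-2.9 -2. ]
scene lid 0.71 [311. 157.] 553 ztop 0.0369 ctr [0.3979 0.0622] ext [0.022 0.02 ] tilt [-4.6 -3.3]
scene lid 0.66 [394. 140.] 558 ztop 0.1381 ctr [0.4635 0.2023] ext [0.056 0.057] tilt [-1.2  0.1]
scene coarse 0.62 [393. 163.] 932 ztop 0.0946 ctr [0.4641 0.2019] ext [0.054 0.057] tilt [2.3 0.6]
side lid 0.95 [187. 238.] 883 ztop 0.0392 ctr [0.3948 0.0592] ext [0.021 0.02 ] tilt [1.4 3.2]
side lid 0.87 [381. 216.] 692 ztop 0.039 ctr [ 0.6967 -0.1022] ext [0.022 0.02 ] tilt [3.9 2.3]
side lid 0.74 [171. 136.] 537 ztop 0.1639 ctr [0.459  0.1988] ext [0.015 0.018] tilt [-2.   8.6]
side coarse 0.62 [173. 160.] 811 ztop 0.0972 ctr [0.4589 0.1999] ext [0.059 0.059] tilt [ 0.6 -1.3]
```

View pics/c14.png

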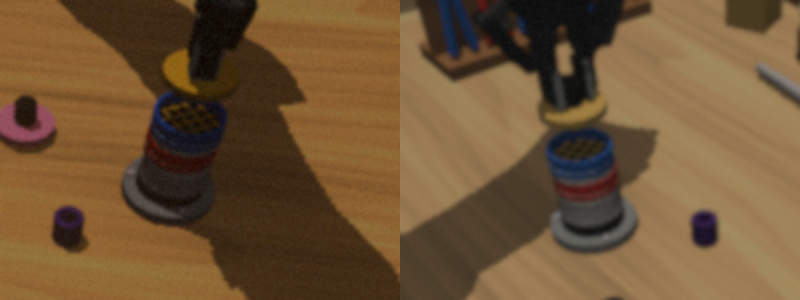

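The lid is level above the stack, concentric in both views to about 1 mm. It has 34 mm to go before it seats, at TCP height 0.1065.

```bash
python3 -m inch '0 0 .8 0 0 0 1; 0 0 .8 0 0 0 1; 0 0 .6 0 0 0 1; 0 0 .5 0 0 0 1; 0 0 .3 0 0 0 1; 0 0 .2 0 0 0 1; 0 0 .1 0 0 0 1; 0 0 .1 0 0 0 1'; python3 -m inch '0 0 0 0 0 0 1; 0 0 0 0 0 0 1; 0 0 0 0 0 0 1; 0 0 0 0 0 0 1; 0 0 0 0 0 0 5; 0 0 0 0 0 0 5; 0 0 0 0 0 0 5; 0 0 0 0 0 0 5'; python3 -m inch '0 0 0 0 0 0 5; 0 0 -1 0 0 0 5; 0 0 -2 0 0 0 5; 0 0 -2 0 0 0 5; 0 0 -2 0 0 0 5; 0 0 -2 0 0 0 5; 0 0 0 0 0 0 5; 0 0 0 0 0 0 5'; python3 -c "
from h import *
meas(['lid','coarse','fine','pan','spare','wax_tube','wax_block'],'15')
a=[cv2.imread('pics/scene15.png')[100:250,300:500],cv2.imread('pics/side15.png')[80:230,80:280]]
cv2.imwrite('pics/c15.png',np.hstack([cv2.resize(x,(400,300)) for x in a]))"
```

```text
time: 30.77
tcp_pos: [0.4607, 0.201, 0.107]
eef_rot: [3.142, 0.0, 1.571]
force: [-0.0, 0.3, -0.6]
gripper_width: 0.0204
gripper_force: 39.4
time: 31.43
tcp_pos: [0.4606, 0.201, 0.1071]
eef_rot: [3.142, -0.0, 1.571]
force: [0.3, -0.3, -0.3]
gripper_width: 0.0503
gripper_force: 0.0
time: 32.1
tcp_pos: [0.461, 0.2012, 0.1985]
eef_rot: [3.14, -0.001, 1.571]
force: [-0.9, 0.0, -0.7]
gripper_width: 0.05
gripper_force: 0.0
t 32.1 tcp [0.461  0.2012 0.1985]
scene lid 0.77 [186. 283.] 1099 ztop 0.0375 ctr [ 0.6995 -0.0998] ext [0.02  0.022] tilt [-2.4 -2. ]
scene lid 0.73 [334. 214.] 272 ztop 0.0275 ctr [0.5315 0.1134] ext [0.024 0.024] tilt [-1.2  0.5]
scene lid 0.66 [313. 161.] 577 ztop 0.0369 ctr [0.3983 0.0624] ext [0.021 0.02 ] tilt [-6.3 -1.1]
scene coarse 0.73 [391. 170.] 361 ztop 0.0937 ctr [0.4807 0.2007] ext [0.023 0.053] tilt [ 7.  -0.4]
scene coarse 0.2 [386. 190.] 357 ztop 0.0465 ctr [0.4809 0.2013] ext [0.023 0.056] tilt [1.8 0.2]
scene fine 0.81 [389. 183.] 384 ztop 0.0704 ctr [0.4796 0.1986] ext [0.027 0.053] tilt [ 0.  -0.8]
scene pan 0.17 [399. 152.] 837 ztop 0.1266 ctr [0.4
[... 636 characters left out ...]
.6 -0.4]
side fine 0.72 [179. 196.] 621 ztop 0.0241 ctr [0.4542 0.1874] ext [0.051 0.04 ] tilt [0.6 3.7]
side fine 0.56 [175. 176.] 350 ztop 0.0728 ctr [0.455  0.1838] ext [0.052 0.031] tilt [2.2 1.2]
side pan 0.58 [176. 185.] 346 ztop 0.0497 ctr [0.4537 0.1852] ext [0.048 0.033] tilt [-2.9 -4.2]
side spare 0.8 [360. 329.] 1797 ztop 0.0313 ctr [ 0.4791 -0.2416] ext [0.06  0.059] tilt [-0.1  0.2]
side wax_tube 0.46 [231. 193.] 228 ztop 0.0296 ctr [0.5283 0.1114] ext [0.024 0.026] tilt [1.6 1.8]
side wax_tube 0.46 [177. 194.] 609 ztop 0.024 ctr [0.4545 0.1874] ext [0.05 0.04] tilt [-0.3 -0.5]
side wax_block 0.64 [330. 258.] 290 ztop 0.0199 ctr [ 0.5458 -0.115 ] ext [0.029 0.032] tilt [1.6 0.7]
```

View pics/c15.png

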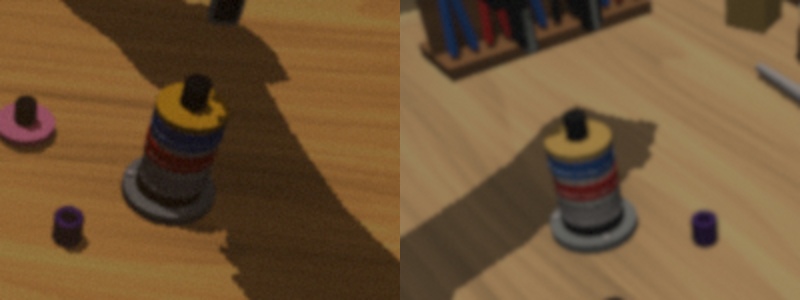

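The knob top measures 0.128 m, exactly as it should (90 + 38 mm). The stack is level, and the spare sieve and both wax pieces haven't moved.

```bash
python3 -c "
from bench import job
print(job.sign_off())"
```

```text
the job is handed in; nothing more can be done
None
```

The pan, red sieve, blue sieve and brass lid are stacked in that order on the stand, each measured level and fully seated; the green sieve and both wax pieces are where they were, and the job was handed in at about 32 s.

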